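# Lean the wiring panel on its rest, then hold the controller hatch open at the mark

## Task

A student across the table wants to compare the wiring inside the controller box with the wiring panel. First lift the panel out of its black slotted holder and stand it on its lower short edge on the table, centred in front of the blue rest (the side away from the robot) and leaning back against it at roughly 20 degrees from upright, and let go of it. Then lift the box's white hatch by its bar handle until it lines up with the orange marker on the arc, and finish while still holding it there, leaving the marker and all other things where they are.

Things in the scene. Friction and masses are not known exactly. Their poses are not given: they have to be found in the camera images.
- panel_center (a point): The wiring panel: a flat rigid plastic slab 150 tall x 100 wide x 8 thick, about 140 g, white with a green wiring picture, alike on both faces. At first it stands upright in the holder's slot. The point is the centre of the slab: 75 above its lower short edge. x = normal to its faces, y = along its width, z = along its height (up while upright).
- holder_slot (a point): Black plastic holder fixed to the table, 70 x 100 x 50 tall, with an upward-open slot along its y axis, 12 wide (x), 38 deep, between walls 12 thick; the panel stands in it and comes out straight upwards (lift by 40 or more). The point is the middle of the slot's floor, 12 above the table; z up.
- rest_front (a point): Blue metal rest fixed to the table: an upright plate 90 wide, 85 tall, 6 thick, with a foot plate that runs 70 backwards, towards the robot. The point is at table height at the middle of the foot of its front face. x = straight out of the front face (away from the robot, give or take the rest's yaw), y = along its width, z up. The panel leans on the plate's top front edge, 85 up; the table in front is flat and grips well.
- flap_hinge (a point): Hinge line of the controller box's hatch, middle of its width; the box is grey, fixed, 200 (x) x 180 (y) x 110 tall, open-topped, and the hinge runs along its top edge nearest the robot, 113 above the table. The hatch is white, 200 long from the hinge, 180 wide, 5 thick, about 0.3 kg. This frame turns with the hatch: x = along the hatch from hinge to free edge, y = hinge line (to the left), z = hatch's upper face normal (up when shut).
- flap_grip (a point): Middle of the hatch's black round bar handle: bar 10 in diameter, 90 long along the hinge direction, its centre 165 from the hinge along the hatch and 40 above the hatch's middle plane (32 of free space under the bar). Turns with the hatch, same axes as flap_hinge.
- flap (a joint): Hatch angle, rad: 0 = shut, grows as the free far edge lifts up and back towards the robot; limit 1.6. The hinge is free: let go below upright, it falls shut.
- mark (a joint): Angle of the orange marker clip in the same measure as the hatch angle: hatch and marker are lined up when the two values are equal. The clip sits on a steel arc rod at the left (+y) side of the box, 190 from the hinge axis, the rod 108 from the box's middle and standing up to 190 above the box; it is stiff and stays put.
- mark_tip (a point): Tip of the orange marker's pointer, 190 from the hinge axis, just beside the hatch's left edge (94 from its middle).
- mark_line (a point): Point on the hinge axis, middle of the hatch's width; its x axis points at the marker: the line along which the hatch must lie. y = hinge line.
- panel: The wiring panel as a whole; origin at the middle of its lower short edge.
- rest: The blue rest as a whole; same origin as rest_front.
- rover: Bystander, to be left alone: small white wheeled model robot, about 120 x 120 x 80, on two black tyres. Origin at its underside.
- phone: Bystander, to be left alone: teal phone lying flat, 75 x 150 x 10. Origin at its underside.
- driver: Bystander, to be left alone: a screwdriver lying on the table.
- meter: Bystander, to be left alone: red and blue multimeter lying flat, 150 x 75 x 40. Origin at its underside.
- mug: Bystander, to be left alone: blue mug, 80 across, 90 tall. Origin at its underside.
- tyre: Bystander, to be left alone: loose black rubber tyre lying flat, 64 across, 20 tall. Origin at its underside.
- box: The grey controller box, fixed, 200 x 180 x 110 tall; origin at the centre of its underside. It holds the hatch and the marker's arc.
Things that resemble listed ones, but are neither listed nor needed, are in the scene too. Leave any red look-alike of the panel alone.

How it is judged (in metres and radians):
On the way, in this order (a step that is already met when the one before it is completed fails the run):
1. the panel stands on the table leaning back against the front of the rest, let go (angle between panel_center's own z axis and vertical between 0.1 and 0.6 rad and x of panel_center in the frame of rest_front between -0.006 and 0.045 m and y of panel_center in the frame of rest_front between -0.04 and 0.04 m and height (world z) of panel_center between 0.055 and 0.085 m and angle between the y axis of panel_center and the y axis of rest_front, either way round below 0.25 rad and contact force between panel and rest above 0.03 N and contact force between panel and the fingers below 0.05 N and linear speed of panel below 0.03 m/s), for 0.3 s.
2. the hatch is lined up with the marker and held there by the fingers (angle between the x axis of flap_hinge and the x axis of mark_line, either way round below 0.09 rad and contact force between flap and the fingers above 0.3 N and velocity of joint flap between -0.08 and 0.08 rad/s), for 0.3 s.
At the end, for the whole second after the job is handed in: The panel, untouched, stands on its short edge on the table leaning 6 to 34 degrees back on the front of the rest, within 40 mm of its middle and 14 degrees of square; the hatch is still, within 5 degrees of the marker, held by the fingers; marker and bystanders (25 mm) undisturbed (all of step 1 and all of step 2); the arm keeps its last pose, push and grip.
It fails at once if a bystander is moved by more than 25 mm (distance of any of rover, phone, driver, meter, mug, tyre from where it was at the start of the episode above 0.025 m).
It fails at once if the orange marker is shifted (distance of mark_tip from where it was at the start of the episode above 0.01 m).
It fails at once if the hatch is thrown right back, far past any mark (value of joint flap above 1.3 rad).
It also fails if it takes over 64 s, if anything falls off the work surface, if the arm or the gripper's body presses on something with over 40 N, if the wrist force passes 120 N, or if a joint passes its speed limit or range.

## Robot

A 7-joint arm with a two-finger parallel gripper is mounted at the origin on the work surface. World frame = base frame: x ahead of the robot, y to its left, z up, the work surface at z = 0. Lengths are in mm, angles in rad, forces in N, time in s.
With the tool pointing down it reaches from about 400 to 875 mm from the base axis. Payload 4.4 kg.
Tool frame: the origin (TCP) lies at the very end of the fingers, on their centre line; the grasp point (between the pads) lies 19 mm behind it; z points along the fingers, y is the line along which they close (so a half turn about z gives the same grasp; the last joint's range is limited). The gripper opens to 85 mm and grips with 20 to 120 N. Pads are 22 mm wide; open, the fingers measure 114 mm over their backs; the gripper's body (76 mm by 85 mm) begins 54 mm behind the grasp point. The pads swing forward as they close: fully open they stand 13 mm farther back than shut.
Start: joints at [1.246, 0.628, 0.038, 1.517, -0.027, 0.996, -0.02], TCP at [166.376, -628.36, 231.313] pointing down, gripper open.
Joint ranges: [-3.06, 3.06], [-0.37, 2.12], [-1.25, 1.32], [0.18, 2.47], [-1.1, 4.24], [0.23, 1.98], [-2.94, 2.94]. Speed limits (rad/s): [2.57, 2.57, 3.14, 3.14, 3.14, 3.14, 3.14].

## Interface

Orientations are given as [roll, pitch, yaw] about the fixed x, y, z axes, in that order (R = Rz(yaw) Ry(pitch) Rx(roll)).
In Python, from cell import read_state, get_image, camera_info, finish_job gives the robot as it stands.
- The arm moves only by the tool play_rows, never from a script. Its argument "deltas" is one flat list of numbers, 7 for each row, row after row: the shift along the tool's x, y, z in mm, then the turn, a rotation vector about the tool's x, y, z in rad, then the opening, from 0 (shut) to 1 (fully open). In form: [dx, dy, dz, ax, ay, az, grip, dx, dy, dz, ax, ay, az, grip, ...]. A call has 1 to 10 rows; each row is the pose to reach, as a shift and turn from the pose commanded when the call began, along the tool's axes at that moment; what a row does not reach only later rows make up. A row lasts 1/8 s, in which the tool goes at most 62.5 mm and 10.7 degrees, less where a joint would pass 70% of its speed; a pose out of reach is approached as far as the arm can. A call with a gripper value outside its range is refused whole. The fingers move at their own pace and stop on an object; the grip force is fixed at half the most. Time passes only in rows, so rows that repeat a pose let the fingers close. It gives the time, the measured TCP pose, the force, the opening and the grip force at its end, in the units of the state.
- read_state(): the state, without advancing time (a new reading comes with each control period).
- get_image(name): name is "side" or "top"; returns the picture (480x640x3 uint8, red, green, blue); there is no depth.
- camera_info(name): a dict with "fx", "fy", "cx", "cy" (pixels), "distortion" ([k1, k2, p1, p2, k3] as OpenCV has them; the pictures are not rectified), "T" (4x4, takes a point from camera to world coordinates). Camera axes: x right, y down, z forward; pixel columns grow to the right and rows downward; lengths in mm; the calibration is good to about 2 mm. A picture is of the moment at which its call begins. camera_info takes no time and is no camera call.
- finish_job(): hands the job in; it is judged then, once.
The state is a dict: "clock": time; "qpos": joint angles; "qd": joint speeds; "tau": joint torques, N m; "eef_pos": TCP position; "tool_rot": TCP orientation; "force": force on the tool from outside, world axes, zero at the start; "torque": the same for the moment, N m; "width": finger opening in mm; "gripper_force": force on a finger pad.
Only numpy, scipy, OpenCV 4.12 (cv2) and the standard library are available. Lean on these libraries where they do the work, as an engineer would, in place of code of your own. Each camera call takes 0.05 s, during which the arm holds its last target. There are 200 camera calls.

## Working session

There is one attempt and no reset: what is moved stays moved. The work goes in short steps, Python scripts to look and compute and a tool call to move; the robot and the scene stay as the last step left them, time stands still between calls to the robot, and variables do not carry over. Pictures are saved under pics/ and viewed, at most 11 in all, crops included, and the job is handed in when it is done.

Besides the shell and the picture viewer there is one more tool, called after "Emit:" by a JSON object that holds its "api" and its "payload", one argument or row to a line. play_rows: Moves the arm, as the interface text tells. Its arguments: {"type":"object","properties":{"deltas":{"type":"array"}},"required":["deltas"]}

```bash
ls; mkdir -p pics
python3 - <<'E'
from cell import *
import cv2,numpy as np
s=read_state();print({k:np.round(v,3).tolist() for k,v in s.items()})
for n in("side","top"):
    cv2.imwrite(f"pics/{n}0.png",get_image(n)[:,:,::-1]);c=camera_info(n);print({k:np.round(v,3).tolist() for k,v in c.items()})
E
```

```text
pics
{'clock': 0.0, 'qpos': [1.246, 0.629, 0.038, 1.518, -0.027, 0.996, -0.02], 'qd': [0.0, -0.0, 0.002, -0.0, -0.001, 0.003, -0.001], 'tau': [0.001, -56.34, 1.226, -19.344, 0.011, 0.01, -0.0], 'eef_pos': [166.246, -627.721, 230.354], 'tool_rot': [-3.14, 0.0, 0.259], 'force': [1.089, 0.033, -0.298], 'torque': [-0.067, -0.009, -0.061], 'gripper_force': 0.0, 'width': 85.734}
{'fx': 493.751, 'fy': 493.751, 'cx': 315.696, 'cy': 238.76, 'distortion': [-0.06, 0.0, 0.0, 0.0, 0.0], 'T': [[-0.993, -0.079, 0.093, 391.575], [-0.121, 0.526, -0.842, 1080.514], [0.017, -0.847, -0.531, 777.183], [0.0, 0.0, 0.0, 1.0]]}
{'fx': 442.868, 'fy': 442.868, 'cx': 312.551, 'cy': 236.868, 'distortion': [-0.04, 0.0, 0.0, 0.0, 0.0], 'T': [[0.006, -0.991, 0.137, 413.946], [-1.0, -0.004, 0.017, 26.082], [-0.016, -0.137, -0.99, 1061.477], [0.0, 0.0, 0.0, 1.0]]}
```

View pics/side0.png

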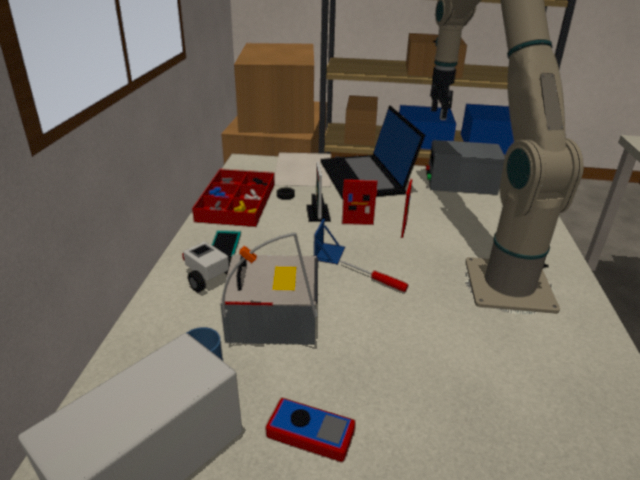

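View pics/top0.png

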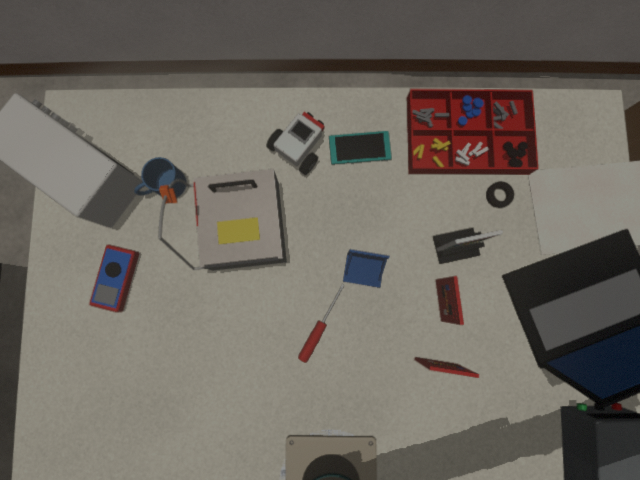

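The side view shows the white panel edge-on at about (319,190) in its black holder (318,210). The blue rest is at (328,243), the box at (270,300) with its orange marker at (248,254), and the arm is parked at the back.

In the top view the panel is at (475,240) in the holder (459,245), the rest at (366,268), the hatch handle at (232,185) and the marker at (168,195).

Things that could be taken for the panel in the top view are the red slabs at (450,300) and (447,367) and the white sheet at (590,205). I choose the white slab in the black holder. Next is one close crop of it, plus measurements.

```bash
cat > h.py <<'E'
import cv2,numpy as np
from cell import *
from scipy.spatial.transform import Rotation as R
def ray(n,px):
    c=camera_info(n);K=np.array([[c['fx'],0,c['cx']],[0,c['fy'],c['cy']],[0,0,1]]);T=np.array(c['T'])
    u=cv2.undistortPoints(np.array(px,float).reshape(-1,1,2),K,np.array(c['distortion'])).reshape(-1,2)
    return T[:3,3],np.c_[u,np.ones(len(u))]@T[:3,:3].T
def onz(n,px,z):
    o,d=ray(n,px);return o+d*((z-o[2])/d[:,2])[:,None]
def tri(a,b):
    (o1,d1),(o2,d2)=ray("top",[a]),ray("side",[b])
    d1,d2=d1[0],d2[0];t=np.linalg.lstsq(np.c_[d1,-d2],o2-o1,rcond=None)[0]
    p,q=o1+t[0]*d1,o2+t[1]*d2;return (p+q)/2,np.linalg.norm(p-q)
def proj(n,P):
    c=camera_info(n);K=np.array([[c['fx'],0,c['cx']],[0,c['fy'],c['cy']],[0,0,1]]);T=np.linalg.inv(np.array(c['T']))
    return cv2.projectPoints(np.array(P,float).reshape(-1,3),cv2.Rodrigues(T[:3,:3])[0],T[:3,3],K,np.array(c['distortion']))[0].reshape(-1,2)
E
python3 - <<'E'
from h import *
t=cv2.imread('pics/top0.png');s=cv2.imread('pics/side0.png')
z=lambda im,x,y,w,h:cv2.resize(im[y:y+h,x:x+w],(400,300),interpolation=cv2.INTER_CUBIC)
g=np.vstack([np.hstack([z(t,420,200,100,75),z(t,320,230,100,75)]),np.hstack([z(s,270,150,100,75),z(s,270,200,100,75)])])
cv2.imwrite('pics/c1.png',g)
g=np.vstack([np.hstack([z(t,140,150,160,120)]*1+[z(s,200,220,160,120)])])
cv2.imwrite('pics/c2.png',cv2.resize(g,(800,300)))
E
```

```text
(no output)
```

View pics/c1.png

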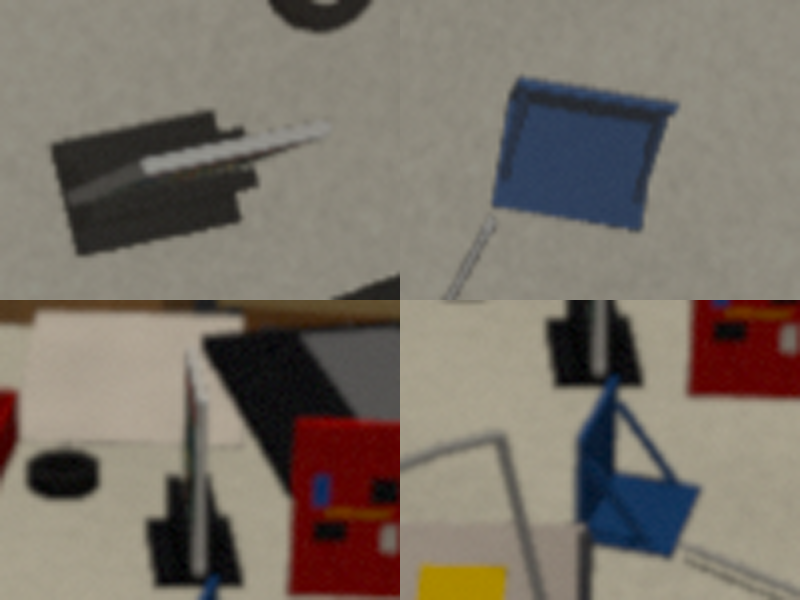

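View pics/c2.png

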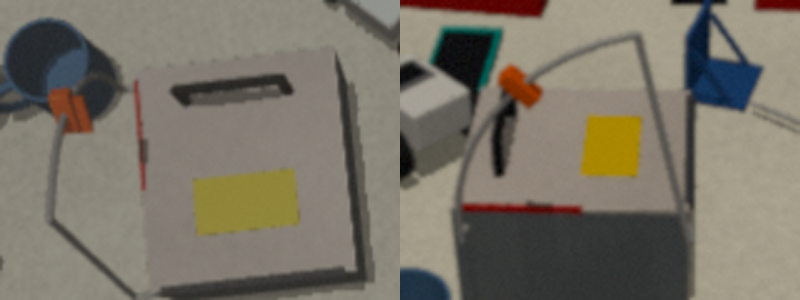

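The close crop confirms the choice: a white slab with green wiring, seen edge-on and standing in the black holder. Its top edge runs from top px (456,242) to (502,232). The rest's top edge runs (349.5,250.5) to (389.5,256), the handle bar (210,187) to (256,182), and the hatch corners are (194,182), (273,171), (284,258) and (199,266).

Run:
```python
from h import *
np.set_printoptions(suppress=True,precision=1)
def rep(nm,pts,z):
    P=onz("top",pts,z);v=P[1]-P[0];print(nm,P[0],P[1],'mid',P.mean(0)[:2],'len',np.linalg.norm(v),'yaw(normal)',np.degrees(np.arctan2(v[1],v[0]))+90)
rep('panel top',[(456.25,242),(502,232)],162)
rep('rest top',[(349.5,250.8),(389.5,256.5)],85)
rep('rest back',[(343.25,281.25),(380,287.5)],3)
rep('hatch far',[(194,182),(273.2,170.8)],115)
rep('hatch near',[(199,266),(284,258)],115)
rep('bar',[(210.5,186),(255.5,182)],153)
rep('holder left',[(433,236),(439,263)],50)
cs={}
for n in('top','side'):
    im=cv2.imread(f'pics/{n}0.png');h=cv2.cvtColor(im,cv2.COLOR_BGR2HSV)
    m=cv2.inRange(h,(4,150,120),(14,255,255))
    k,l,st,c=cv2.connectedComponentsWithStats(m);
    for i in range(1,k):
        if st[i,4]>40:print(n,st[i],c[i]);cs.setdefault(n,[]).append(c[i])
for a in cs['top']:
    for b in cs['side']:print(tri(a,b))
print('side px of rest top ends',proj('side',onz("top",[(349.5,250.8),(389.5,256.5)],85)), 'panel top',proj('side',onz("top",[(456.25,242),(502,232)],162)),'bar',proj('side',onz("top",[(210.5,186),(255.5,182)],153)))
print('tri panel top near',tri((456.25,242),(270+203/4,150+95/4)),'far',tri((502,232),(270+188/4,150+50/4)))
```

```text
panel top [ 528.6 -252.8  162. ] [ 549.7 -348.1  162. ] mid [ 539.2 -300.4] len 97.56865032114646 yaw(normal) 12.461234297546142
rest top [517.9 -39.5  85. ] [ 505.6 -127.8   85. ] mid [511.8 -83.6] len 89.12736968437812 yaw(normal) -7.939068997563069
rest back [453.8 -29.8   3. ] [ 439.4 -116.9    3. ] mid [446.6 -73.3] len 88.32044758673275 yaw(normal) -9.377847020030273
hatch far [666.2 305.1 115. ] [691.6 129.8 115. ] mid [678.9 217.5] len 177.1291973647138 yaw(normal) 8.251870428243407
hatch near [480.4 286.2 115. ] [498.6 103.  115. ] mid [489.5 194.6] len 184.03921406828553 yaw(normal) 5.682978569253223
bar [647.3 258.2 153. ] [656.  162.7 153. ] mid [651.7 210.5] len 95.90116876233502 yaw(normal) 5.204195683296007
holder left [ 556.7 -234.3   50. ] [ 494.4 -246.2   50. ] mid [ 525.5 -240.3] len 63.35697269605889 yaw(normal) -79.2386725972454
top [160 186  11  16  73] [164.  191.1]
side [240 246  16  17 135] [247.5 253.9]
(array([608.9, 320.7, 252.4]), np.float64(5.925418807131361))
side px of rest top ends [[315.  234.1]
 [323.2 218.3]] panel top [[320.6 174.5]
 [317.4 161.4]] bar [[238.1 274.7]
 [244.9 249.9]]
tri panel top near (array([ 528.3, -251.9,  164.7]), np.float64(0.007773213252244771)) far (array([ 550.7, -350. ,  157.3]), np.float64(0.6482642709752817))
```

```bash
cat >> h.py <<'E'
def frame(yaw,tilt): return R.from_euler('ZY',[yaw,-tilt],degrees=True)
def tool(yaw,tilt):
    P=frame(yaw,tilt).as_matrix();return R.from_matrix(np.c_[P[:,1],P[:,0],-P[:,2]])
def go(*ts):
    "print deltas from measured pose to targets (x,y,z,yaw,tilt)"
    s=read_state();p=np.array(s['eef_pos']);r=R.from_euler('xyz',s['tool_rot'])
    print('t',round(s['clock'],2),'p',np.round(p,1),'z',np.round(r.apply([0,0,1]),3),'F',np.round(s['force'],1),'w',round(s['width'],1),'gf',round(s['gripper_force'],1),'q',np.round(s['qpos'],2))
    for x,y,z,a,b in ts:
        print(np.round(r.inv().apply(np.array([x,y,z])-p),1).tolist(),np.round((r.inv()*tool(a,b)).as_rotvec(),3).tolist())
E
python3 -c "
from h import *
go((300,-560,400,12.2,0),(450,-400,380,12.2,0),(539.5,-300.5,280,12.2,0))"
```

```text
t 0.1 p [ 166.2 -627.8  230.5] z [-0.     0.002 -1.   ] F [-0.6  0.5  0.3] w 85.8 gf 0.0 q [ 1.25  0.63  0.04  1.52 -0.03  1.   -0.02]
[146.7, -31.6, -169.5] [-0.001, -0.001, -1.525]
[332.6, -147.9, -149.3] [-0.001, -0.001, -1.525]
[444.6, -221.0, -49.2] [-0.001, -0.001, -1.525]
```

Emit:
{"api": "play_rows", "payload": {
  "deltas": [0, 0, -60, 0, 0, -0.15, 1, 0, 0, -120, 0, 0, -0.3, 1, 40, -8, -170, 0, 0, -0.45, 1, 95, -20, -170, 0, 0, -0.6, 1, 147, -32, -170, 0, 0, -0.75, 1, 195, -62, -165, 0, 0, -0.9, 1, 245, -92, -160, 0, 0, -1.05, 1, 290, -120, -155, 0, 0, -1.2, 1, 333, -148, -150, 0, 0, -1.35, 1, 375, -175, -110, 0, 0, -1.525, 1]
}}

```text
clock: 1.35
eef_pos: [485.9, -363.3, 343.9]
tool_rot: [3.138, 0.004, 1.789]
force: [-0.5, -1.0, -0.3]
width: 85.5
gripper_force: 0.0
```

```bash
python3 -c "
from h import *
go((539.5,-300.5,230,12.2,0),(539.5,-300.5,126,12.2,0))"
```

```text
t 1.35 p [ 485.9 -363.3  343.9] z [ 0.005 -0.003 -1.   ] F [-0.5 -1.  -0.3] w 85.5 gf 0.0 q [ 0.84  0.48 -0.4   1.48  0.19  1.21  0.64]
[50.2, 65.5, 113.9] [0.004, 0.004, 0.006]
[50.6, 65.1, 217.9] [0.004, 0.004, 0.006]
```

Emit:
{"api": "play_rows", "payload": {
  "deltas": [25, 33, 50, 0, 0, 0, 1, 50, 65, 100, 0, 0, 0, 1, 50, 65, 115, 0, 0, 0, 1, 50, 65, 150, 0, 0, 0, 1, 50, 65, 190, 0, 0, 0, 1, 50, 65, 218, 0, 0, 0, 1, 50, 65, 218, 0, 0, 0, 1, 50, 65, 218, 0, 0, 0, 1]
}}

```text
clock: 2.35
eef_pos: [537.0, -301.7, 125.2]
tool_rot: [3.14, 0.001, 1.784]
force: [-0.0, -0.5, 0.8]
width: 85.6
gripper_force: 0.0
```

Run:
```python
from h import *
go((539.5,-300.5,126,12.2,0))
z=lambda im,x,y,w,h:cv2.resize(im[y:y+h,x:x+w],(400,300),interpolation=cv2.INTER_CUBIC)
cv2.imwrite('pics/d1.png',np.hstack([z(get_image('top'),400,180,120,90),z(get_image('side'),260,120,120,90)])[:,:,::-1])
```

```text
t 2.35 p [ 537.  -301.7  125.2] z [ 0.001 -0.    -1.   ] F [-0.  -0.5  0.8] w 85.6 gf 0.0 q [ 0.67  0.72 -0.33  1.71  0.32  0.76  0.4 ]
[0.6, 2.7, -0.8] [0.001, 0.001, 0.0]
```

View pics/d1.png

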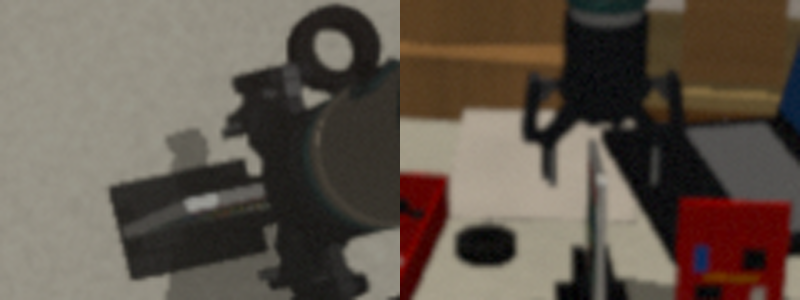

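The fingers straddle the panel, which sits at crop x≈597 between fingers at 548 and 655. I'll close with a 2.5 mm shift and then lift.

Emit:
{"api": "play_rows", "payload": {
  "deltas": [0.5, 2.5, 0, 0, 0, 0, 1, 0.5, 2.5, 0, 0, 0, 0, 0, 0.5, 2.5, 0, 0, 0, 0, 0, 0.5, 2.5, 0, 0, 0, 0, 0, 0.5, 2.5, 0, 0, 0, 0, 0, 0.5, 2.5, 0, 0, 0, 0, 0, 0.5, 2.5, 0, 0, 0, 0, 0, 0.5, 2.5, 0, 0, 0, 0, 0]
}}

```text
clock: 3.45
eef_pos: [539.3, -300.3, 124.3]
tool_rot: [3.14, 0.0, 1.784]
force: [1.7, -0.4, -0.5]
width: 7.3
gripper_force: 60.8
```

```bash
python3 -c "
from h import *
go((539.5,-300.5,260,12.2,0))"
```

```text
t 3.45 p [ 539.3 -300.3  124.3] z [ 0.001  0.    -1.   ] F [ 1.7 -0.4 -0.5] w 7.3 gf 60.8 q [ 0.66  0.73 -0.33  1.7   0.32  0.76  0.39]
[-0.3, 0.3, -135.7] [0.001, 0.0, 0.0]
```

Emit:
{"api": "play_rows", "payload": {
  "deltas": [0, 0, -25, 0, 0, 0, 0, 0, 0, -60, 0, 0, 0, 0, 0, 0, -100, 0, 0, 0, 0, 0, 0, -135, 0, 0, 0, 0, 0, 0, -135, 0, 0, 0, 0]
}}

```text
clock: 4.08
eef_pos: [539.5, -301.1, 261.9]
tool_rot: [3.139, 0.003, 1.783]
force: [-0.9, 0.6, -1.7]
width: 7.1
gripper_force: 60.9
```

```bash
python3 -c "
from h import *
go((555,-89,220,-8.3,0),(555,-89,190,-8.3,20))"
```

```text
t 4.08 p [ 539.5 -301.1  261.9] z [ 0.004 -0.003 -1.   ] F [-0.9  0.6 -1.7] w 7.1 gf 60.9 q [ 0.7   0.57 -0.39  1.57  0.24  1.04  0.46]
[204.2, 59.8, 41.4] [0.004, 0.003, 0.357]
[204.3, 59.7, 71.4] [-0.342, -0.06, 0.354]
```

Emit:
{"api": "play_rows", "payload": {
  "deltas": [40, 12, 5, 0, 0, 0.07, 0, 80, 24, 15, 0, 0, 0.14, 0, 120, 36, 25, -0.05, -0.01, 0.21, 0, 160, 48, 40, -0.15, -0.03, 0.28, 0, 204, 60, 55, -0.25, -0.05, 0.354, 0, 204, 60, 71, -0.342, -0.06, 0.354, 0, 204, 60, 71, -0.342, -0.06, 0.354, 0, 204, 60, 71, -0.342, -0.06, 0.354, 0]
}}

```text
clock: 5.08
eef_pos: [555.5, -88.6, 188.5]
tool_rot: [2.794, -0.003, 1.426]
force: [1.0, 0.3, -1.4]
width: 7.2
gripper_force: 62.6
```

Run:
```python
from h import *
go((530,-86,140,-8.3,20),(509.4,-83.1,110,-8.3,20))
z=lambda im,x,y,w,h:cv2.resize(im[y:y+h,x:x+w],(400,300),interpolation=cv2.INTER_CUBIC)
cv2.imwrite('pics/d2.png',np.hstack([z(get_image('top'),300,180,160,120),z(get_image('side'),240,130,160,120)])[:,:,::-1])
```

```text
t 5.08 p [555.5 -88.6 188.5] z [ 0.337 -0.047 -0.94 ] F [ 1.   0.3 -1.4] w 7.2 gf 62.6 q [ 0.23  0.45 -0.17  2.14  0.41  0.24 -0.44]
[-1.2, -40.6, 36.9] [-0.002, -0.003, -0.001]
[-1.4, -70.4, 58.0] [-0.002, -0.003, -0.001]
```

View pics/d2.png

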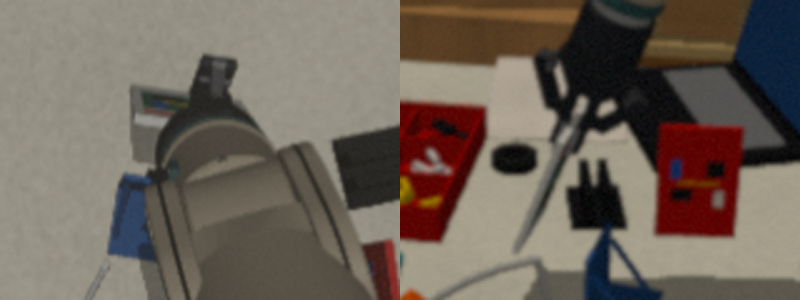

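The panel is held, tilted about 20°, in front of the rest. In the side crop its lower edge is at (518,248) and the rest's top at (605,228). Joint 6 is near its limit, so I'll approach in steps.

Emit:
{"api": "play_rows", "payload": {
  "deltas": [-1, -15, 12, 0, 0, 0, 0, -1, -28, 25, 0, 0, 0, 0, -1, -40, 37, 0, 0, 0, 0, -1, -40, 37, 0, 0, 0, 0, -1, -40, 37, 0, 0, 0, 0]
}}

```text
clock: 5.8
eef_pos: [529.7, -86.3, 139.7]
tool_rot: [2.796, -0.003, 1.425]
force: [0.8, 0.6, -2.3]
width: 7.2
gripper_force: 62.6
```

```bash
python3 -c "
from h import *
go((530,-86,140,-8.3,20),(509.4,-83.1,107,-8.3,20))"
```

```text
t 5.8 p [529.7 -86.3 139.7] z [ 0.336 -0.047 -0.941] F [ 0.8  0.6 -2.3] w 7.2 gf 62.6 q [ 0.4   0.54 -0.42  2.24  1.37  0.24 -1.39]
[0.4, 0.3, -0.2] [-0.003, -0.002, -0.002]
[0.2, -30.5, 23.8] [-0.003, -0.002, -0.002]
```

```bash
python3 -c "
from h import *
go((519,-84.5,122,-8.3,16),(514,-83.7,112,-8.3,16))"
```

```text
t 5.8 p [529.7 -86.3 139.7] z [ 0.336 -0.047 -0.941] F [ 0.8  0.6 -2.3] w 7.2 gf 62.6 q [ 0.4   0.54 -0.42  2.24  1.37  0.24 -1.39]
[0.2, -16.2, 13.0] [0.066, -0.002, -0.001]
[0.3, -24.4, 20.7] [0.066, -0.002, -0.001]
```

Emit:
{"api": "play_rows", "payload": {
  "deltas": [0, -6, 5, 0.02, 0, 0, 0, 0, -11, 9, 0.045, 0, 0, 0, 0, -16, 13, 0.066, 0, 0, 0, 0, -20, 17, 0.066, 0, 0, 0, 0, -24, 21, 0.066, 0, 0, 0, 0, -24, 21, 0.066, 0, 0, 0, 0, -24, 21, 0.066, 0, 0, 0]
}}

```text
clock: 6.68
eef_pos: [514.8, -83.6, 112.6]
tool_rot: [2.861, -0.002, 1.426]
force: [-0.1, -0.4, -1.5]
width: 7.2
gripper_force: 62.6
```

Run:
```python
from h import *
go((514,-83.7,109,-8.3,16))
z=lambda im,x,y,w,h:cv2.resize(im[y:y+h,x:x+w],(400,300),interpolation=cv2.INTER_CUBIC)
cv2.imwrite('pics/d3.png',np.hstack([z(get_image('top'),320,210,100,75),z(get_image('side'),270,185,100,75)])[:,:,::-1])
```

```text
t 6.67 p [514.8 -83.6 112.6] z [ 0.275 -0.038 -0.961] F [-0.1 -0.4 -1.5] w 7.2 gf 62.6 q [ 0.42  0.6  -0.46  2.24  1.32  0.28 -1.35]
[-0.2, -1.7, 3.2] [0.002, -0.002, -0.001]
```

View pics/d3.png

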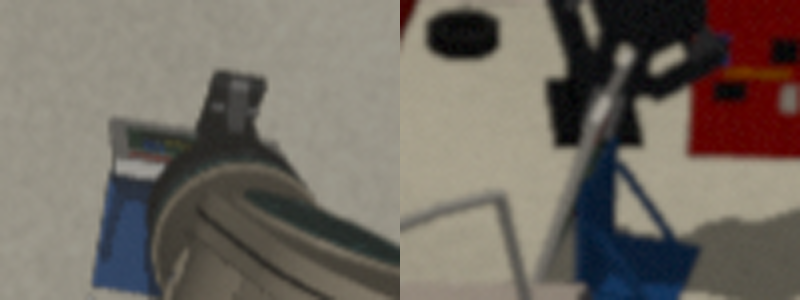

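The panel sits right in front of the plate. In the side crop its foot is at (545,280), and the rest's top at (610,145) is nearly touching. I'll lower it gently until it meets the table.

Emit:
{"api": "play_rows", "payload": {
  "deltas": [0, -0.5, 1.5, 0, 0, 0, 0, 0, -1, 3, 0, 0, 0, 0, 0, -1, 3.5, 0, 0, 0, 0, 0, -1, 3.5, 0, 0, 0, 0]
}}

```text
clock: 7.28
eef_pos: [514.4, -83.3, 108.7]
tool_rot: [2.861, -0.002, 1.427]
force: [0.3, -1.0, 2.8]
width: 7.3
gripper_force: 63.2
```

Force z rose from -1.5 to +2.8, so the foot is on the table. I'll open partway.

Emit:
{"api": "play_rows", "payload": {
  "deltas": [0, 0, 0, 0, 0, 0, 0.15, 0, 0, 0, 0, 0, 0, 0.3, 0, 0, 0, 0, 0, 0, 0.45, 0, 0, 0, 0, 0, 0, 0.45, 0, 0, 0, 0, 0, 0, 0.45]
}}

```text
clock: 7.9
eef_pos: [513.8, -83.4, 108.3]
tool_rot: [2.862, -0.002, 1.426]
force: [-0.3, -0.1, 1.5]
width: 38.7
gripper_force: 0.0
```

Run:
```python
from h import *
go()
z=lambda im,x,y,w,h:cv2.resize(im[y:y+h,x:x+w],(400,300),interpolation=cv2.INTER_CUBIC)
cv2.imwrite('pics/d4.png',np.hstack([z(get_image('top'),320,210,100,75),z(get_image('side'),270,185,100,75)])[:,:,::-1])
```

```text
t 7.9 p [513.8 -83.4 108.3] z [ 0.273 -0.038 -0.961] F [-0.3 -0.1  1.5] w 38.7 gf 0.0 q [ 0.42  0.6  -0.45  2.24  1.36  0.27 -1.39]
```

View pics/d4.png

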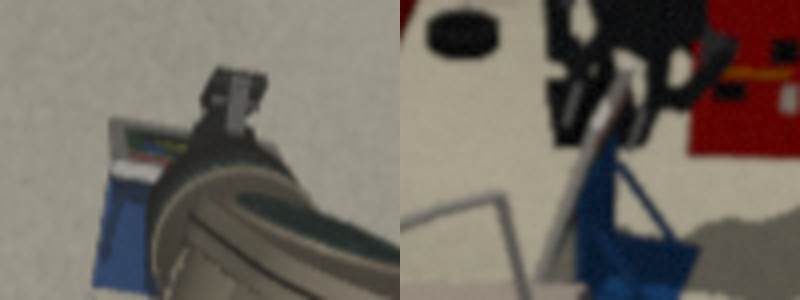

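The panel leans on the rest with both fingers clear of it (side crop, panel top at (630,70)). I'll back off along the tool axis.

Emit:
{"api": "play_rows", "payload": {
  "deltas": [0, 0, -15, 0, 0, 0, 0.45, 0, 0, -45, 0, 0, 0, 0.45, 0, 0, -90, 0, 0, 0, 0.5, 0, 0, -130, 0.05, 0, 0, 0.6, 0, 0, -160, 0.15, 0, 0, 0.8, 0, 0, -160, 0.27, 0, 0, 1, 0, 0, -160, 0.27, 0, 0, 1]
}}

```text
clock: 8.88
eef_pos: [471.8, -77.6, 262.1]
tool_rot: [3.131, -0.004, 1.425]
force: [-0.3, 0.2, -0.1]
width: 85.6
gripper_force: 0.0
```

Run:
```python
from h import *
go((560,80,330,6.2,0),(651.7,210.5,230,6.2,0))
t=get_image('top');s=get_image('side')
cv2.imwrite('pics/top1.png',t[:,:,::-1]);cv2.imwrite('pics/side1.png',s[:,:,::-1])
z=lambda im,x,y,w,h:cv2.resize(im[y:y+h,x:x+w],(400,300),interpolation=cv2.INTER_CUBIC)
cv2.imwrite('pics/d5.png',np.vstack([np.hstack([z(t,320,210,100,75),z(s,270,185,100,75)]),np.hstack([z(t,150,150,160,120),z(s,200,220,160,120)])])[:,:,::-1])
```

```text
t 8.88 p [471.8 -77.6 262.1] z [ 0.011  0.002 -1.   ] F [-0.3  0.2 -0.1] w 85.6 gf 0.0 q [ 0.79  0.49 -0.98  1.93  0.49  0.97 -0.57]
[168.9, 65.1, -66.6] [0.011, -0.002, -0.254]
[311.0, 135.7, 34.7] [0.011, -0.002, -0.254]
```

View pics/d5.png

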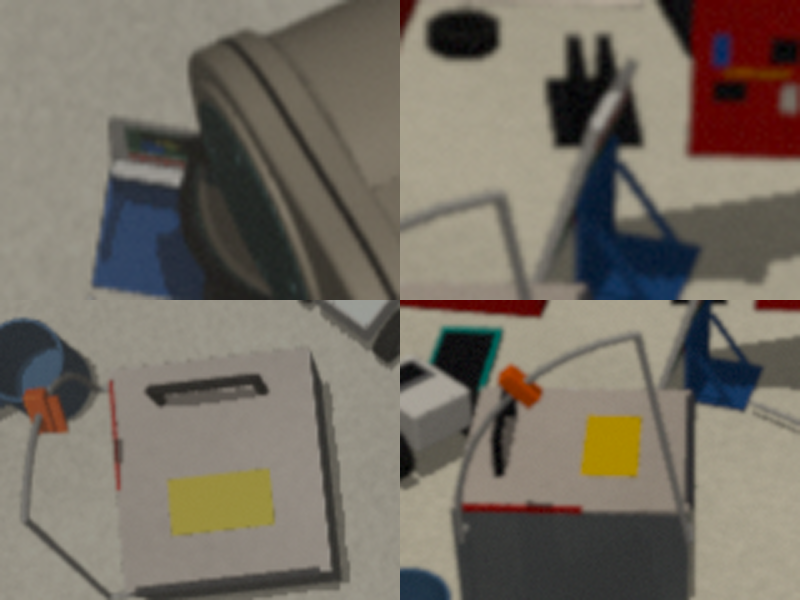

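The panel stands free, leaning on the rest (side crop, top at (632,62), foot at about (545,275)). The bar in the top view still runs (210,186) to (255,181), as before. Next I move over the handle.

Emit:
{"api": "play_rows", "payload": {
  "deltas": [30, 10, -40, 0, 0, -0.03, 1, 70, 25, -67, 0, 0, -0.08, 1, 120, 45, -67, 0.01, 0, -0.14, 1, 169, 65, -67, 0.01, 0, -0.2, 1, 215, 88, -50, 0.01, 0, -0.254, 1, 265, 112, -20, 0.01, 0, -0.254, 1, 311, 136, 15, 0.01, 0, -0.254, 1, 311, 136, 35, 0.01, 0, -0.254, 1, 311, 136, 35, 0.01, 0, -0.254, 1]
}}

```text
clock: 10.1
eef_pos: [648.0, 209.9, 226.8]
tool_rot: [-3.138, 0.002, 1.682]
force: [0.0, 0.6, 0.2]
width: 85.3
gripper_force: 0.0
```

Run:
```python
from h import *
go((651.7,210.5,175,6.2,0),(651.7,210.5,134,6.2,0))
z=lambda im,x,y,w,h:cv2.resize(im[y:y+h,x:x+w],(400,300),interpolation=cv2.INTER_CUBIC)
cv2.imwrite('pics/d6.png',np.hstack([z(get_image('top'),150,130,160,120),z(get_image('side'),200,170,160,120)])[:,:,::-1])
```

```text
t 10.1 p [648.  209.9 226.8] z [-0.004 -0.003 -1.   ] F [0.  0.6 0.2] w 85.3 gf 0.0 q [ 0.1   0.83 -0.9   1.4   0.66  1.23 -0.75]
[0.3, 4.0, 51.8] [-0.004, 0.002, 0.003]
[0.4, 4.2, 92.8] [-0.004, 0.002, 0.003]
```

View pics/d6.png

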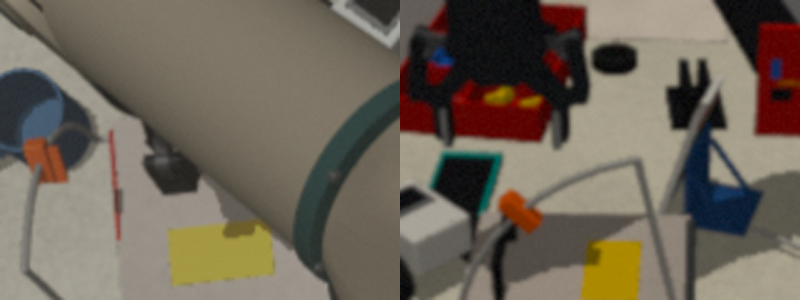

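The fingers are centred over the handle: side crop fingers at 448 and 558, bar at about 500. I'll descend and close.

Emit:
{"api": "play_rows", "payload": {
  "deltas": [0, 4, 25, 0, 0, 0, 1, 0, 4, 52, 0, 0, 0, 1, 0, 4, 75, 0, 0, 0, 1, 0, 4, 92, 0, 0, 0, 1, 0, 4, 92, 0, 0, 0, 1, 0, 4, 92, 0, 0, 0, 0.6, 0, 4, 92, 0, 0, 0, 0.3, 0, 4, 92, 0, 0, 0, 0, 0, 4, 92, 0, 0, 0, 0, 0, 4, 92, 0, 0, 0, 0]
}}

```text
clock: 11.45
eef_pos: [654.2, 211.4, 137.4]
tool_rot: [3.141, -0.001, 1.68]
force: [2.1, -0.8, 1.6]
width: 7.8
gripper_force: 58.5
```

```bash
python3 -c "
from h import *
go()"
```

```text
t 11.45 p [654.2 211.4 137.4] z [ 0.001  0.001 -1.   ] F [ 2.1 -0.8  1.6] w 7.8 gf 58.5 q [ 0.08  0.92 -0.85  1.47  0.74  1.09 -0.81]
```

Run:
```python
import numpy as np
f=lambda t,k,o=15.6:np.array([165*np.cos(t)-40*np.sin(t)+o*np.sin(k*t),-(165*np.sin(t)+40*np.cos(t)-o*np.cos(k*t))])
for t in np.arange(.1,.9,.1):print(round(t,1),np.round(f(t,.6)-f(0,.6),1),round(-.6*t,2))
```

```text
0.1 [ -3.9 -16.3] -0.06
0.2 [ -9.4 -32.1] -0.12
0.3 [-16.4 -47.2] -0.18
0.4 [-24.9 -61.5] -0.24
0.5 [-34.8 -74.9] -0.3
0.6 [-45.9 -87.2] -0.36
0.7 [-58.2 -98.2] -0.42
0.8 [ -71.5 -108. ] -0.48
```

Emit:
{"api": "play_rows", "payload": {
  "deltas": [0, -2, -8, -0.03, 0, 0, 0, 0, -4, -16, -0.06, 0, 0, 0, 0, -6.5, -24, -0.09, 0, 0, 0, 0, -9.5, -32, -0.12, 0, 0, 0, 0, -13, -40, -0.15, 0, 0, 0, 0, -16.5, -47, -0.18, 0, 0, 0, 0, -20.5, -54.5, -0.21, 0, 0, 0, 0, -25, -61.5, -0.24, 0, 0, 0, 0, -25, -61.5, -0.24, 0, 0, 0]
}}

```text
clock: 12.58
eef_pos: [629.0, 208.5, 200.0]
tool_rot: [2.899, 0.0, 1.681]
force: [6.5, -0.1, 0.3]
width: 7.8
gripper_force: 58.8
```

```bash
cat > ang.py <<'E'
from h import *
go()
# hatch angle from the tool: bar = TCP - o*toolz
s=read_state();p=np.array(s['eef_pos']);r=R.from_euler('xyz',s['tool_rot']);b=p-15.6*r.apply([0,0,1])
H=np.array([490.2,193.6,113]);F=frame(6.2,0);v=F.inv().apply(b-H);print('bar rel',v.round(1),'rad',np.hypot(v[0],v[2]).round(1),'theta',(np.arctan2(v[2],v[0])-np.arctan2(40,165)).round(3))
E
python3 ang.py
```

```text
t 12.57 p [629.  208.5 200. ] z [ 0.239  0.026 -0.971] F [ 6.5 -0.1  0.3] w 7.8 gf 58.8 q [ 0.1   0.7  -0.83  1.75  0.87  0.83 -1.02]
bar rel [135.9  -0.2 102.2] rad 170.0 theta 0.407
```

Run:
```python
import numpy as np
o=15.6;f=lambda t,ta:np.array([165*np.cos(t)-40*np.sin(t)+o*np.sin(ta),-(165*np.sin(t)+40*np.cos(t)-o*np.cos(ta))])
T=.24;M=np.array([[np.cos(T),np.sin(T)],[0,0]])
for t in np.arange(.46,.83,.06):
    ta=.6*t;d=f(t,ta)-f(.4,T) # dx, ddown
    # tool y=(cosT,up sinT)->down -sinT ; tool z=(sinT,down cosT)
    print(round(t,2),np.round([d[0]*np.cos(T)-d[1]*np.sin(T),d[0]*np.sin(T)+d[1]*np.cos(T)],1),round(-(ta-T),3))
```

```text
0.46 [-3.7 -9.3] -0.036
0.52 [ -7.9 -18.3] -0.072
0.58 [-12.6 -27. ] -0.108
0.64 [-17.9 -35.5] -0.144
0.7 [-23.6 -43.6] -0.18
0.76 [-29.9 -51.3] -0.216
0.82 [-36.5 -58.6] -0.252
```

Emit:
{"api": "play_rows", "payload": {
  "deltas": [0, -3.5, -9.5, -0.036, 0, 0, 0, 0, -8, -18.5, -0.072, 0, 0, 0, 0, -12.5, -27, -0.108, 0, 0, 0, 0, -18, -35.5, -0.144, 0, 0, 0, 0, -23.5, -43.5, -0.18, 0, 0, 0, 0, -30, -51.5, -0.216, 0, 0, 0, 0, -33, -55, -0.234, 0, 0, 0, 0, -33, -55, -0.234, 0, 0, 0]
}}

```text
clock: 13.58
eef_pos: [584.6, 203.3, 245.1]
tool_rot: [2.666, 0.001, 1.68]
force: [5.2, -0.6, 2.6]
width: 7.9
gripper_force: 58.7
```

```bash
python3 ang.py
python3 - <<'E'
from h import *
t=get_image('top');s=get_image('side')
cv2.imwrite('pics/top2.png',t[:,:,::-1]);cv2.imwrite('pics/side2.png',s[:,:,::-1])
z=lambda im,x,y,w,h:cv2.resize(im[y:y+h,x:x+w],(400,600 if 0 else 533),interpolation=cv2.INTER_CUBIC)
cv2.imwrite('pics/d7.png',np.hstack([z(t,140,130,120,160),z(s,215,200,120,160)])[:,:,::-1])
E
```

```text
t 13.57 p [584.6 203.3 245.1] z [ 0.455  0.049 -0.889] F [ 5.2 -0.6  2.6] w 7.9 gf 58.7 q [ 0.04  0.48 -0.72  2.03  1.14  0.56 -1.39]
bar rel [ 87.8  -0.5 146. ] rad 170.4 theta 0.792
```

View pics/d7.png

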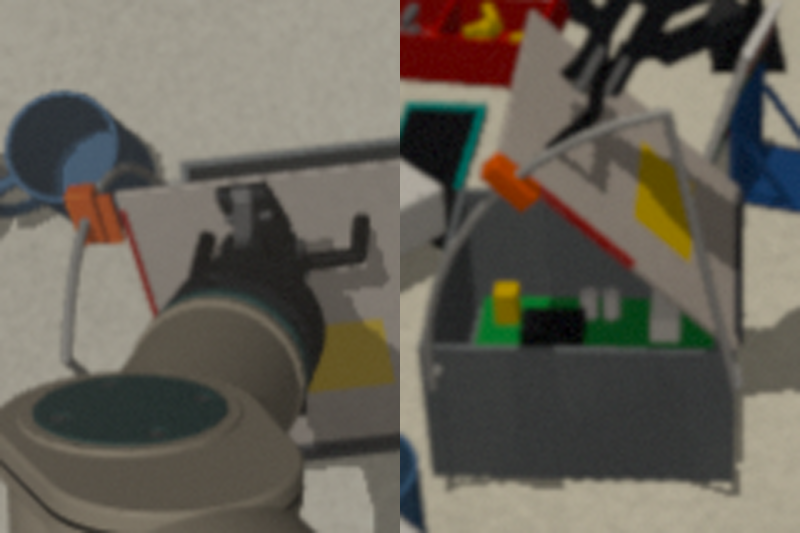

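Run:
```python
from h import *
np.set_printoptions(suppress=True,precision=1)
H=np.array([490.2,193.6,113]);F=frame(6.2,0)
for n in('top','side'):
    im=cv2.imread(f'pics/{n}2.png');h=cv2.cvtColor(im,cv2.COLOR_BGR2HSV)
    m=cv2.inRange(h,(4,150,90),(16,255,255));k,l,st,c=cv2.connectedComponentsWithStats(m)
    i=1+st[1:,4].argmax();print(n,'blob',st[i],c[i])
    for t in(.7,.75,.8,.85,.9):
        P=[H+F.apply([190*np.cos(t),y,190*np.sin(t)]) for y in(94,101,108)]
        print(t,proj(n,P).ravel())
    # hatch red stripe and its direction check
    r=cv2.inRange(h,(0,120,80),(3,255,255))|cv2.inRange(h,(172,120,80),(180,255,255))
    x0,y0,x1,y1=(170,185,200,230) if n=='top' else (245,250,290,285)
    ys,xs=np.nonzero(r[y0:y1,x0:x1]);print('stripe',xs.min()+x0 if len(xs) else None,ys[xs.argmin()]+y0 if len(xs) else None,xs.max()+x0,ys[xs.argmax()]+y0)
    for t in(.7,.75,.8,.85,.9):print('  hatch edge 90..200 @',t,proj(n,[H+F.apply([d*np.cos(t),90,d*np.sin(t)]) for d in(100,190,200)]).ravel())
```

```text
top blob [160 186  17  17 178] [167.9 193.7]
0.7 [176.8 186.9 173.2 187.2 169.7 187.6]
0.75 [175.8 189.1 172.2 189.5 168.6 189.9]
0.8 [174.9 191.7 171.2 192.  167.6 192.4]
0.85 [174.  194.4 170.3 194.8 166.6 195.2]
0.9 [173.1 197.5 169.4 197.9 165.7 198.3]
stripe 176 194 186 222
  hatch edge 90..200 @ 0.7 [189.8 226.4 178.9 186.6 177.6 181.9]
  hatch edge 90..200 @ 0.75 [189.3 227.7 177.9 188.9 176.5 184.3]
  hatch edge 90..200 @ 0.8 [188.9 229.2 177.  191.4 175.5 186.9]
  hatch edge 90..200 @ 0.85 [188.5 230.7 176.1 194.2 174.6 189.8]
  hatch edge 90..200 @ 0.9 [188.2 232.4 175.3 197.3 173.7 193. ]
side blob [ 223   45   95  115 4883] [271.   96.6]
0.7 [240.9 255.  240.4 257.  239.8 259. ]
0.75 [243.8 252.  243.4 254.  242.9 256.1]
0.8 [247.1 249.2 246.6 251.2 246.1 253.2]
0.85 [250.5 246.5 250.  248.5 249.5 250.5]
0.9 [254.1 243.9 253.6 245.9 253.2 247.9]
stripe 258 257 284 278
  hatch edge 90..200 @ 0.7 [276.9 278.4 241.1 253.8 237.  251. ]
  hatch edge 90..200 @ 0.75 [278.5 276.9 244.1 250.9 240.2 247.9]
  hatch edge 90..200 @ 0.8 [280.2 275.5 247.3 248.1 243.5 244.9]
  hatch edge 90..200 @ 0.85 [282.  274.2 250.7 245.4 247.1 242. ]
  hatch edge 90..200 @ 0.9 [283.9 273.  254.3 242.8 250.9 239.3]
```

The hatch reads about 0.79–0.80 rad both from the tool pose and from the side view's red stripe, and the marker about 0.80–0.83 rad. A nudge of about 0.02 rad and a hold should line them up.

Emit:
{"api": "play_rows", "payload": {
  "deltas": [0, -0.8, -1.3, 0, 0, 0, 0, 0, -1.5, -2.5, -0.01, 0, 0, 0, 0, -1.5, -2.5, -0.01, 0, 0, 0, 0, -1.5, -2.5, -0.01, 0, 0, 0, 0, -1.5, -2.5, -0.01, 0, 0, 0, 0, -1.5, -2.5, -0.01, 0, 0, 0, 0, -1.5, -2.5, -0.01, 0, 0, 0]
}}

```text
clock: 14.55
eef_pos: [582.9, 203.1, 246.3]
tool_rot: [2.657, -0.0, 1.679]
force: [5.1, -0.2, 2.9]
width: 7.7
gripper_force: 58.8
```

```bash
python3 ang.py
python3 - <<'E'
from h import *
a=cv2.imread('pics/side1.png').astype(int);b=get_image('side')[:,:,::-1].astype(int)
print('panel region change',abs(a-b)[185:260,300:345].mean(),'orange region',abs(a-b)[246:263,238:258].mean(),'static',abs(a-b)[420:470,400:500].mean())
print(finish_job())
E
```

```text
t 14.55 p [582.9 203.1 246.3] z [ 0.463  0.05  -0.885] F [ 5.1 -0.2  2.9] w 7.7 gf 58.8 q [ 0.03  0.47 -0.71  2.04  1.16  0.55 -1.42]
bar rel [ 85.9  -0.6 147.1] rad 170.4 theta 0.805
panel region change 22.352296296296295 orange region 16.25392156862745 static 5.3438
the job is handed in; nothing more can be done
None
```

I handed the job in at 14.6 s of the 64 s, with the panel let go and leaning on the rest and the hatch held at about 0.805 rad against a marker measured at about 0.80–0.83 rad; no verdict came back, and the last picture-difference check on the panel and marker was inconclusive.

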